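Clamp the marble blank with the tab-lock knob

TASK

Clamp the marble candlestick blank in its fixture so that it is ready for polishing: pinch the knob's two release tabs together gently, keep them pinched and turn the knob clockwise until the jaw has pushed the blank against the back stop and the jaw's sprung pad is pressed about half-way in. Then let go so that both tabs spring out and lock the knob. Do not crush the thin tabs or chip the marble by overtightening, and leave everything else on the bench where it is.

Things in the scene. Friction and masses are not known exactly. Their poses are not given: they have to be found in the camera images.
- axis (a point): Point on the vertical axis of the clamp's knob, 62 mm above the bench, half-way up the tabs. x axis: along the clamp bed from knob to jaw, blank and back stop; z up. The clamp is fixed: dark steel bed 300 x 100 x 12 mm; at one end a round green housing 86 mm across, top at 41 mm, with a black knob: round hub 29 mm across, top at 79 mm, between two upright tabs.
- tab_a: One release tab of the knob: upright black plate 28 mm wide, 5 mm thick, from 43 to 81 mm above the bench. Origin: middle of its flat outer face, 27 mm from the knob axis; y axis: level, normal to the face, outward. At the start it lies to +y of point axis; it turns with the knob. It slides 5 mm straight in against a spring (4 N at first, 5 N fully in). It cracks above 30 N.
- tab_b: The opposite tab, alike (its y axis points in, to the knob axis). Over both tabs the knob measures 54 mm, 44 mm when both are fully in. Each tab's tooth locks the knob until that tab is in by 3.5 mm; both must be in for the knob to turn. An off-centre pinch may push only one of them in far enough.
- knob (a joint): Turn of the knob, rad, clockwise from above; 0 at the start, at most 1.5. It drives the jaw 20 mm per rad. Lock notches every 10 degrees (0.175 rad) from 0 to 80. When let go it slips back 2 to 9 degrees under load, to 2 short of a notch. Best let go 1 to 4 past a notch; short of it the teeth may hang: then pinch again, turn on a little. At rest it resists with 0.02 N m per newton on the blank; damped (0.4 N m per rad/s).
- jaw: Sliding steel jaw, 24 x 70 x 44 mm; origin: middle of its underside, 12 mm above the bench; x towards the blank. A black rubber pad on a spring, 44 mm wide, 33 mm above the bench, stands out of its front.
- jaw_front (a point): Middle of the jaw's front face (12 mm ahead of the jaw's origin), 33 mm above the bench; x towards the blank. The free pad's face stands 12 mm ahead of it; the pad sinks in up to 10 mm: 4 N to start, 2 N more per mm (14 N half-way, 5 mm in). The marble is well held at 7 to 19 N and chips above 22 N.
- stone: Marble candlestick blank, loose on the clamp bed between pad and back stop: square foot 60 x 60 x 34 mm, turned stem to 92 mm, about 0.42 kg; origin: middle of its underside. It starts 1 to 3 mm from the pad. The back stop, a steel block, is set anew each time, 1 to 19 mm behind the foot, not measured: the blank meets it at 0.2 to 1.0 rad of turn, felt by the load.
- pot1: Bystander: small marble vase; origin at its underside or middle; leave it where it is.
- pot2: Bystander: small white ceramic cup; origin at its underside or middle; leave it where it is.
- mortar: Bystander: marble bowl; origin at its underside or middle; leave it where it is.
- chisel1: Bystander: chisel with a handle; origin at its underside or middle; leave it where it is.
- hammer1: Bystander: hammer; origin at its underside or middle; leave it where it is.
- brush1: Bystander: dusting brush; origin at its underside or middle; leave it where it is.
- offcut: Bystander: marble offcut; origin at its underside or middle; leave it where it is.
- jar: Bystander: amber glass jar with a steel cap; origin at its underside or middle; leave it where it is.
Not all that is in view belongs to the job. Leave any purple or red look-alike of the stone alone.

How it is judged (in metres and radians):
On the way, in this order (a step that is already met when the one before it is completed fails the run):
1. both tabs are pinched in (horizontal distance between each of tab_a, tab_b and axis below 0.0237 m), for 0.1 s.
2. the jaw bears on the blank with more than 7 N (contact force between jaw and stone above 7 N), for 0.2 s.
At the end, for the whole second after the job is handed in: The jaw holds the upright blank (within 3 degrees) at rest with 7 to 19 N, both tabs are sprung out to within 2 mm of their rest place so that the knob is locked in a notch more than 0.2 rad from the start, and nothing moves (contact force between jaw and stone between 7 and 19 N and horizontal distance between each of tab_a, tab_b and axis above 0.025 m and value of joint knob above 0.2 rad and velocity of joint knob between -0.05 and 0.05 rad/s and linear speed of stone below 0.01 m/s and angle between stone's own z axis and vertical below 0.05 rad); the robot touches nothing.
It fails at once if a tab is loaded by the fingers with more than 30 N (contact force between the fingers and tab_a above 30 N or contact force between the fingers and tab_b above 30 N).
It fails at once if the jaw presses on the marble with more than 22 N (contact force between jaw and stone above 22 N).
It fails at once if a thing on the bench is moved by more than 20 mm (distance of any of pot1, pot2, mortar, chisel1, hammer1, brush1, offcut, jar from where it was at the start of the episode above 0.02 m).
It also fails if it takes over 48 s, if anything falls off the work surface, if the arm or the gripper's body presses on something with over 40 N, if the wrist force passes 120 N, or if a joint passes its speed limit or range.

ROBOT

A 6-joint arm with a two-finger parallel gripper is mounted at the origin on the work surface. World frame = base frame: x ahead of the robot, y to its left, z up, the work surface at z = 0. Lengths are in m, angles in degrees, forces in N, time in s.
With the tool pointing down it reaches from about 0.425 to 0.925 m from the base axis. Payload 12.5 kg.
Tool frame: the origin (TCP) lies midway between the tips of the shut fingers; the grasp point (between the pads) lies 19 mm behind it; z points along the fingers, y is the line along which they close (so a half turn about z gives the same grasp; the last joint's range is limited). The gripper opens to 85 mm and grips with 20 to 120 N. Pads are 22 mm wide; open, the fingers measure 114 mm over their backs; the gripper's body (76 mm by 85 mm) begins 54 mm behind the grasp point. The pads swing forward as they close: fully open they stand 13 mm farther back than shut.
Start: joints at [66.429, 28.126, 89.318, -0, 62.55, -6.05], TCP at [0.188, 0.596, 0.231] pointing down, gripper open.
Joint ranges: [-177.58, 177.58], [-47.91, 125.51], [2.72, 160], [-65.01, 245.01], [3.68, 167.84], [-153.87, 153.87]. Speed limits (degrees/s): [127.2, 127.2, 159.86, 180, 180, 180].

INTERFACE

Orientations are given as a 3x3 rotation matrix whose columns are the frame's x, y, z axes.
In Python, from cell import read_state, read_camera, env gives the robot as it stands.
- The arm moves only by the tool send_rows, never from a script. Its argument "moves" is a list of rows, each an object with "slide": the shift along the tool's x, y, z in units of 0.15 m (1.0 is 0.15 m), a list of three; "turn": the turn, a rotation vector about the tool's x, y, z in units of 45 degrees (1.0 is 45 degrees), a list of three; "jaw": the opening, from 0 (shut) to 1 (fully open). In form: [{"slide": [dx, dy, dz], "turn": [ax, ay, az], "jaw": jaw}, ...]. A call has 1 to 8 rows; each row is the pose to reach, as a shift and turn from the pose commanded when the call began, along the tool's axes at that moment; what a row does not reach only later rows make up. A row lasts 1/10 s, in which the tool goes at most 50 mm and 8.59 degrees, less where a joint would pass 70% of its speed; a pose out of reach is approached as far as the arm can. A call with a number of a shift or a turn outside -1 to 1 is refused whole. A call with a gripper value outside its range is refused whole. The fingers move at their own pace and stop on an object; "newtons" is the grip in N (left out, the last holds). Time passes only in rows, so rows that repeat a pose let the fingers close. It gives the time, the measured TCP pose, the force, the opening and the grip force at its end, in the units of the state.
- read_state(): the state, without advancing time (a new reading comes with each control period).
- read_camera(name): name is "scene" or "top" or "wrist"; returns a dict with "image" (480x640x3 uint8, blue, green, red), "fx", "fy", "cx", "cy" (pixels), "dist" ([k1, k2, p1, p2, k3] as OpenCV has them; the pictures are not rectified), "xyz" and "attitude" of the camera in the world; the wrist camera has in their place "mount" (4x4, takes a point from camera to tool coordinates, whose origin is the TCP and whose axes are the flange's). Camera axes: x right, y up, looking along -z (the intrinsics and any distortion apply to the point x, -y, -z); pixel columns grow to the right and rows downward; lengths in m; the calibration is good to about 2 mm. A picture is of the moment at which its call begins: read the wrist's pose just before it. There is no depth.
- env.hand_in(): hands the job in; it is judged then, once.
The state is a dict: "time_s": time; "joint_positions": joint angles; "qd": joint speeds; "joint_torque": joint torques, N m; "eef_pos": TCP position; "tool_rot": TCP orientation; "force": force on the tool from outside, world axes, zero at the start; "wrist_torque": the same for the moment, N m; "width": finger opening in m; "gripper_force": force on a finger pad.
Only numpy, scipy, OpenCV 4.12 (cv2) and the standard library are available. Lean on these libraries where they do the work, as an engineer would, in place of code of your own. Each camera call takes 0.05 s, during which the arm holds its last target. There are 200 camera calls.

## Working session

There is one attempt and no reset: what is moved stays moved. The work goes in short steps, Python scripts to look and compute and a tool call to move; the robot and the scene stay as the last step left them, time stands still between calls to the robot, and variables do not carry over. Pictures are saved under pics/ and viewed, at most 13 in all, crops included, and the job is handed in when it is done.

Besides the shell and the picture viewer there is one more tool, called after ">>>" as name(argument=value, ...) on one line, values as JSON. send_rows: Moves the arm, as the interface text tells. Its arguments: {"type":"object","properties":{"moves":{"type":"array"},"newtons":{"type":"number"}},"required":["moves"]}

```bash
mkdir -p pics
cat > h.py <<'E'
import numpy as np,cv2
from cell import read_state,read_camera,env
def ray(c,uv,st=None):
    K=np.array([[c['fx'],0,c['cx']],[0,c['fy'],c['cy']],[0,0,1.]])
    p=cv2.undistortPoints(np.array([[uv]],float),K,np.array(c['dist'],float))[0,0]
    d=np.array([p[0],-p[1],-1.])
    if 'mount' in c:
        M=np.array(c['mount']);R=np.array(st['tool_rot']);o=np.array(st['eef_pos'])+R@M[:3,3];return o,R@M[:3,:3]@d
    return np.array(c['xyz']),np.array(c['attitude']).reshape(3,3)@d
def at(c,uv,z,st=None):
    o,d=ray(c,uv,st);return o+d*(z-o[2])/d[2]
E
python3 - <<'E'
from h import *
import pickle
s=read_state();print(s)
for n in ('scene','top','wrist'):
    s=read_state();c=read_camera(n);cv2.imwrite(f'pics/{n}0.png',c['image']);pickle.dump((c,s),open(n+'0.pkl','wb'))
    print(n,{k:v for k,v in c.items() if k!='image'})
E
```

```text
{'time_s': 0.0, 'joint_positions': array([ 6.64279440e+01,  2.81655603e+01,  8.93496790e+01,  8.91239120e-04,
        6.25482665e+01, -6.04975181e+00]), 'qd': array([ 0.07782236, -0.05231917,  0.07750745, -0.08904594, -0.0731835 ,
       -0.01595288]), 'joint_torque': array([ 2.31318672e-04, -6.18418980e+01, -2.61607021e+01, -1.06702562e-04,
        3.86057189e-03,  2.16348172e-05]), 'eef_pos': array([0.18805414, 0.59581095, 0.2307151 ]), 'tool_rot': array([[-9.53597628e-01,  3.01083636e-01, -4.55897071e-04],
       [ 3.01083952e-01,  9.53597102e-01, -1.01037864e-03],
       [ 1.30533651e-04, -1.10075797e-03, -9.99999386e-01]]), 'force': array([ 0.0022721 , -0.84385135, -0.47437194]), 'wrist_torque': array([ 0.00401934, -0.0047199 , -0.02302909]), 'gripper_force': 0.0, 'width': 0.08523419806485799}
scene {'fx': 524.7455920255105, 'fy': 524.7455920255105, 'cx': 312.9145098345734, 'cy': 239.45490645860002, 'dist': array([0.02456324, 0.        , 0.        , 0.        , 0.        ]), 'xyz': array([1.2287371 , 0.32612367, 1.07826157]), 'attitude': array([[-4.91428027e-01, -6.93904480e-01,
[... 379 characters left out ...]
, 'attitude': array([[-0.02678015,  0.99106048, -0.13069797],
       [-0.99925793, -0.03016095, -0.02395635],
       [-0.02768417,  0.12995942,  0.99113275]])}
wrist {'fx': 409.8815556634183, 'fy': 409.8815556634183, 'cx': 320.64190646638775, 'cy': 239.8133768311789, 'dist': array([-0.03858473,  0.        ,  0.        ,  0.        ,  0.        ]), 'mount': array([[ 3.63408584e-04,  9.45425328e-01,  3.25838637e-01,
         8.51930165e-02],
       [ 9.99998760e-01, -8.42828162e-04,  1.33017669e-03,
         4.08698450e-06],
       [ 1.53220871e-03,  3.25837750e-01, -9.45424462e-01,
        -1.42663674e-01],
       [ 0.00000000e+00,  0.00000000e+00,  0.00000000e+00,
         1.00000000e+00]])}
```

View pics/top0.png

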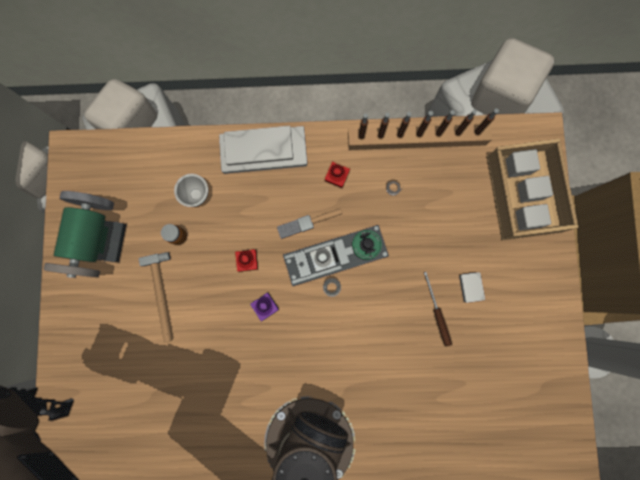

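View pics/scene0.png

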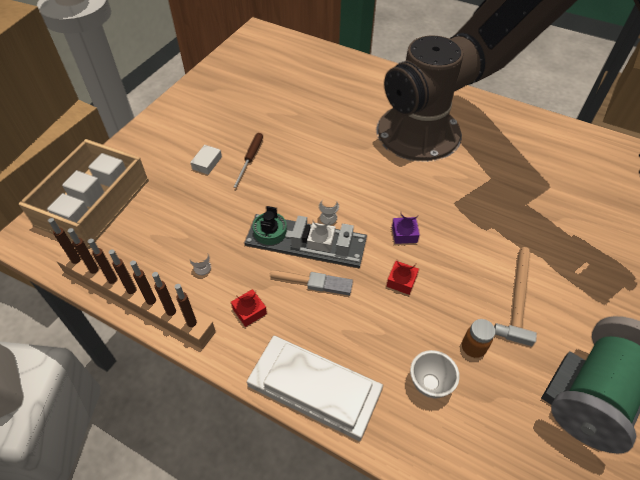

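The top view shows the clamp: knob about (367,243), stone about (322,258), bed ends near (288,271) and (383,240). The scene camera agrees.

Run:
```python
from h import *
import pickle
c,s=pickle.load(open('top0.pkl','rb'))
for n,uv,z in (('knob',(367,243),.079),('stone',(322,258),.09),('bedend',(288,271),.012)):print(n,at(c,uv,z))
im=c['image'][210:300,270:400];cv2.imwrite('pics/t1.png',cv2.resize(im,None,fx=6,fy=6,interpolation=cv2.INTER_CUBIC))
```

```text
knob [ 0.55439568 -0.18099252  0.079     ]
stone [ 0.51467177 -0.05327284  0.09      ]
bedend [0.48670885 0.04901925 0.012     ]
```

View pics/t1.png

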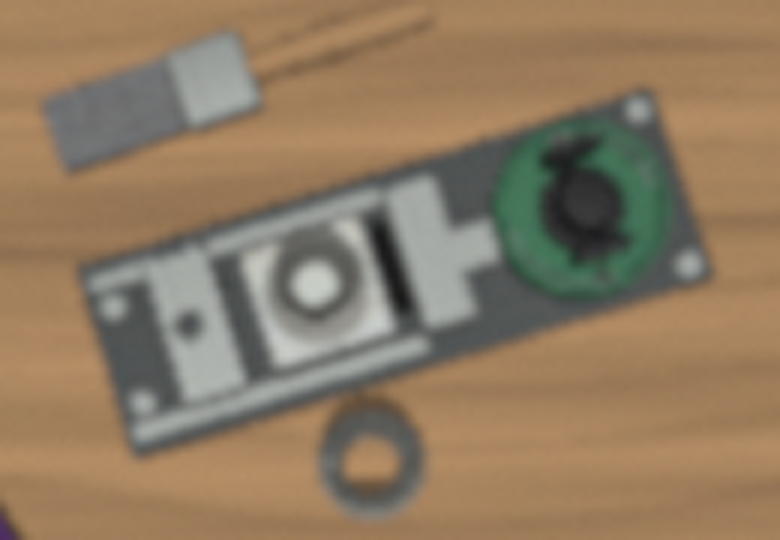

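Enlarged: bed corners (80,268),(138,455),(708,275),(650,92); housing circle centre about (581,208); hub about (582,203); tabs above and below it, perpendicular to the bed.

Run:
```python
from h import *
import pickle
c,s=pickle.load(open('top0.pkl','rb'))
f=lambda u,v,z:at(c,((u+.5)/6-.5+270,(v+.5)/6-.5+210),z)
P=[f(*p,.012) for p in((80,268),(138,455),(708,275),(650,92))]
a,b,c_,d=P
print(P,[np.linalg.norm(P[i]-P[i-1]) for i in range(4)])
x=(a+b-c_-d);x/=np.linalg.norm(x);print('yaw',np.degrees(np.arctan2(x[1],x[0])),x)
print('hous',f(581,208,.041),'hub',f(582,203,.079),'centre-line', sum(P)/4-x*.1)
```

```text
[array([0.53691302, 0.06320173, 0.012     ]), array([0.44389559, 0.03631598, 0.012     ]), array([ 0.52425346, -0.24613263,  0.012     ]), array([ 0.61630312, -0.22182456,  0.012     ])] [np.float64(0.29587627536865135), np.float64(0.09682503287006736), np.float64(0.29365729492960085), np.float64(0.0952051587366051)]
yaw 105.72226555110579 [-0.27097453  0.96258652  0.        ]
hous [ 0.55568254 -0.18264795  0.041     ] hub [ 0.55324942 -0.17977432  0.079     ] centre-line [ 0.55743875 -0.18836852  0.012     ]
```

Add to h.py:
```python
def go(p,yaw):
    "slide/turn to tool-down pose with tool y at yaw (deg)"
    from scipy.spatial.transform import Rotation as Ro
    s=read_state();R=np.array(s['tool_rot']);a=np.radians(yaw)
    y=np.array([np.cos(a),np.sin(a),0]);z=np.array([0,0,-1.]);G=np.c_[np.cross(y,z),y,z]
    print('slide',np.round(R.T@(np.array(p)-s['eef_pos'])/.15,3),'turn',np.round(Ro.from_matrix(R.T@G).as_rotvec(degrees=True)/45,3),s['eef_pos'],s['time_s'])
```

```text
(no output)
```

>>> send_rows(moves=[{"slide": [-1,-0.6,0],"turn": [0,0,0.6],"jaw": 1},{"slide": [-1,-0.6,0],"turn": [0,0,0.6],"jaw": 1},{"slide": [-1,-0.6,0],"turn": [0,0,0.6],"jaw": 1},{"slide": [-1,-0.6,0],"turn": [0,0,0.6],"jaw": 1},{"slide": [-1,-0.6,0],"turn": [0,0,0.6],"jaw": 1}], newtons=20)

```text
time_s: 0.65
eef_pos: [0.306, 0.4629, 0.2314]
tool_rot: [[-0.71, 0.704, 0.0], [0.704, 0.71, -0.0], [-0.0, -0.0, -1.0]]
force: [-0.1, -0.3, 0.0]
width: 0.0852
gripper_force: 0.0
```

```bash
python3 -c "
from h import *
go((.43,.30,.231),15.7);go((.554,-.181,.231),15.7)"
```

```text
slide [-1.352 -0.189  0.003] turn [-0.     0.001  0.657] [0.30597584 0.46293541 0.23136394] 0.65
slide [-4.197e+00 -1.884e+00  4.000e-03] turn [-0.     0.001  0.657] [0.30597584 0.46293541 0.23136394] 0.65
```

>>> send_rows(moves=[{"slide": [-1,-0.4,0],"turn": [0,0,0.657],"jaw": 1},{"slide": [-1,-0.4,0],"turn": [0,0,0.657],"jaw": 1},{"slide": [-1,-0.4,0],"turn": [0,0,0.657],"jaw": 1},{"slide": [-1,-0.4,0],"turn": [0,0,0.657],"jaw": 1},{"slide": [-1,-0.4,0],"turn": [0,0,0.657],"jaw": 1}])

```text
time_s: 1.15
eef_pos: [0.3694, 0.3162, 0.2314]
tool_rot: [[-0.271, 0.962, 0.0], [0.962, 0.271, 0.0], [0.0, 0.0, -1.0]]
force: [0.2, 0.8, -0.0]
width: 0.0856
gripper_force: 0.0
```

>>> send_rows(moves=[{"slide": [-1,0.3,0],"turn": [0,0,0],"jaw": 1},{"slide": [-1,0.3,0],"turn": [0,0,0],"jaw": 1},{"slide": [-1,0.3,0],"turn": [0,0,0],"jaw": 1},{"slide": [-1,0.3,0],"turn": [0,0,0],"jaw": 1}])

```text
time_s: 1.55
eef_pos: [0.4555, 0.1833, 0.2312]
tool_rot: [[-0.274, 0.962, 0.001], [0.962, 0.274, -0.0], [-0.0, 0.001, -1.0]]
force: [0.2, 0.9, -0.9]
width: 0.085
gripper_force: 0.0
```

>>> send_rows(moves=[{"slide": [-1,0,0],"turn": [0,0,0],"jaw": 1},{"slide": [-1,0,0],"turn": [0,0,0],"jaw": 1},{"slide": [-1,0,0],"turn": [0,0,0],"jaw": 1},{"slide": [-1,0,0],"turn": [0,0,0],"jaw": 1}])

```text
time_s: 1.95
eef_pos: [0.496, 0.0382, 0.2311]
tool_rot: [[-0.273, 0.962, 0.001], [0.962, 0.273, -0.0], [-0.0, 0.0, -1.0]]
force: [0.1, 1.2, -0.5]
width: 0.0855
gripper_force: 0.0
```

```bash
python3 -c "
from h import *
go((.554,-.181,.231),15.7)"
```

```text
slide [-1.511e+00 -2.700e-02  1.000e-03] turn [0.001 0.001 0.003] [0.49603782 0.03815851 0.23110948] 1.95
```

>>> send_rows(moves=[{"slide": [-1,-0.027,0],"turn": [0,0,0],"jaw": 1},{"slide": [-1,-0.027,0],"turn": [0,0,0],"jaw": 1},{"slide": [-1,-0.027,0],"turn": [0,0,0],"jaw": 1},{"slide": [-1,-0.027,0],"turn": [0,0,0],"jaw": 1}])

```text
time_s: 2.35
eef_pos: [0.5335, -0.107, 0.2308]
tool_rot: [[-0.274, 0.962, 0.001], [0.962, 0.274, -0.0], [-0.001, 0.0, -1.0]]
force: [0.2, 0.6, -1.0]
width: 0.0854
gripper_force: 0.0
```

>>> send_rows(moves=[{"slide": [-0.51,0,0],"turn": [0,0,0],"jaw": 1},{"slide": [-0.51,0,0],"turn": [0,0,0],"jaw": 1},{"slide": [-0.51,0,0],"turn": [0,0,0],"jaw": 1}])

```text
time_s: 2.65
eef_pos: [0.554, -0.1784, 0.2307]
tool_rot: [[-0.275, 0.961, 0.0], [0.961, 0.275, 0.0], [0.0, 0.0, -1.0]]
force: [-0.5, 0.6, -0.5]
width: 0.0853
gripper_force: 0.0
```

```bash
python3 -c "
from h import *
import pickle
go((.554,-.181,.231),15.7)
s=read_state();c=read_camera('wrist');pickle.dump((c,s),open('w1.pkl','wb'));cv2.imwrite('pics/w1.png',c['image'])"
```

```text
slide [-0.017 -0.005 -0.002] turn [ 0.    -0.     0.006] [ 0.55399889 -0.17835108  0.23070602] 2.65
```

View pics/w1.png

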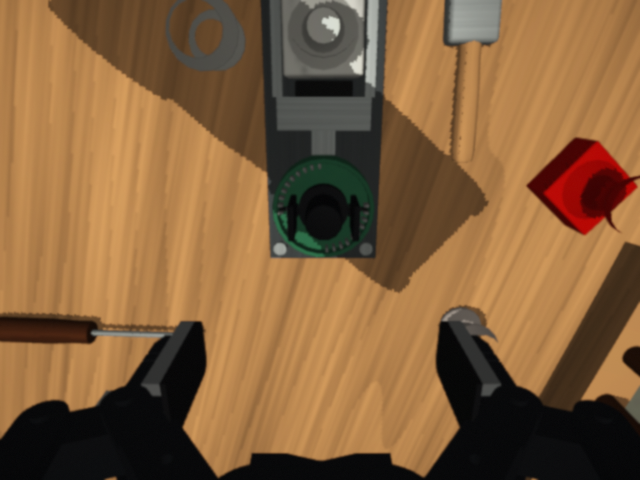

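Wrist view: knob hub about (323,215), tabs at (292,215) and (355,215), jaw above; bed edges near columns 268 and 380. Enlarging to measure.

```bash
python3 -c "
from h import *
import pickle
c,s=pickle.load(open('w1.pkl','rb'))
cv2.imwrite('pics/w1c.png',cv2.resize(c['image'][80:270,250:400],None,fx=3.15,fy=3.15,interpolation=cv2.INTER_CUBIC)*1)
im=cv2.resize(c['image'][140:270,250:400],None,fx=4.6,fy=4.6,interpolation=cv2.INTER_CUBIC);cv2.imwrite('pics/w1c.png',cv2.convertScaleAbs(im,alpha=2.2,beta=10))"
```

```text
(no output)
```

View pics/w1c.png

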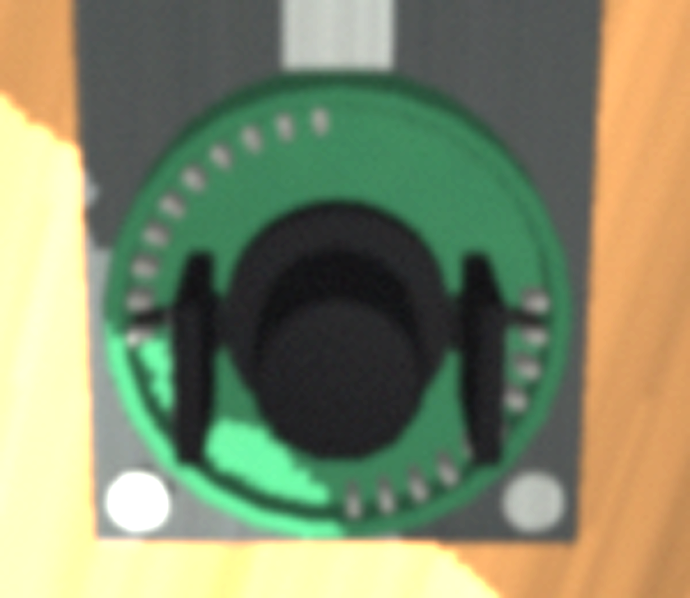

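```bash
python3 -c "
from h import *
import pickle
c,s=pickle.load(open('w1.pkl','rb'))
f=lambda u,v,z:at(c,((u+.5)/4.6-.5+250,(v+.5)/4.6-.5+140),z,s)
R=np.array(s['tool_rot']);T=s['eef_pos']
print('hub',f(340,378,.079),'diam',np.linalg.norm(f(258,378,.079)-f(422,378,.079)))
print('hous',f(339,298,.041),np.linalg.norm(f(108,298,.041)-f(570,298,.041)))
print('tabs',f(178,460,.081),f(500,460,.081),(f(178,460,.081)+f(500,460,.081))/2)
print('tool',T)
e=lambda a,b:np.degrees(np.arctan2(*(b-a)[1::-1]))
print('bed edges yaw',e(f(97,540,.012),f(78,0,.012)),e(f(578,540,.012),f(602,0,.012)),'w',np.linalg.norm(f(97,540,.012)-f(578,540,.012)))
print('tabline',e(f(178,460,.081),f(500,460,.081)),'tool yaw',e(np.zeros(3),R[:,1]))
"
```

```text
hub [ 0.55573691 -0.18087716  0.079     ] diam 0.026697275411335583
hous [ 0.55467859 -0.17724107  0.041     ] 0.08376221062234193
tabs [ 0.53389412 -0.20112415  0.081     ] [ 0.58469513 -0.18653738  0.081     ] [ 0.55929462 -0.19383076  0.081     ]
tool [ 0.55399889 -0.17835108  0.23070602]
bed edges yaw 105.6220815381634 106.05050595266192 w 0.0990831737491191
tabline 16.020654896883762 tool yaw 15.95859021128029
```

>>> send_rows(moves=[{"slide": [-0.014,0.004,0.3],"turn": [0,0,0],"jaw": 1},{"slide": [-0.014,0.004,0.6],"turn": [0,0,0],"jaw": 1},{"slide": [-0.014,0.004,0.9],"turn": [0,0,0],"jaw": 1},{"slide": [-0.014,0.004,0.9],"turn": [0,0,0],"jaw": 1},{"slide": [-0.014,0.004,0.9],"turn": [0,0,0],"jaw": 1}])

```text
time_s: 3.2
eef_pos: [0.5543, -0.1782, 0.097]
tool_rot: [[-0.276, 0.961, -0.001], [0.961, 0.276, 0.001], [0.001, -0.001, -1.0]]
force: [0.3, -0.5, -0.3]
width: 0.0856
gripper_force: 0.0
```

>>> send_rows(moves=[{"slide": [0,0,0.2],"turn": [0,0,0],"jaw": 1},{"slide": [0,0,0.335],"turn": [0,0,0],"jaw": 1},{"slide": [0,0,0.335],"turn": [0,0,0],"jaw": 1},{"slide": [0,0,0.335],"turn": [0,0,0],"jaw": 1}])

```text
time_s: 3.6
eef_pos: [0.555, -0.1797, 0.0483]
tool_rot: [[-0.275, 0.961, 0.002], [0.961, 0.275, -0.001], [-0.002, 0.002, -1.0]]
force: [-0.1, 0.8, 0.6]
width: 0.0853
gripper_force: 0.0
```

```bash
python3 -c "
from h import *
import pickle
go((.5552,-.1803,.045),15.9)
s=read_state();print(s['force'],s['wrist_torque']);c=read_camera('wrist');pickle.dump((c,s),open('w2.pkl','wb'));cv2.imwrite('pics/w2.png',cv2.convertScaleAbs(c['image'],alpha=1.8,beta=10))"
```

```text
slide [-0.004  0.001  0.022] turn [0.003 0.002 0.001] [ 0.55495377 -0.17974741  0.04831874] 3.6
[-0.13058397  0.76944076  0.5613393 ] [-0.00042949  0.03671312 -0.00287708]
```

View pics/w2.png

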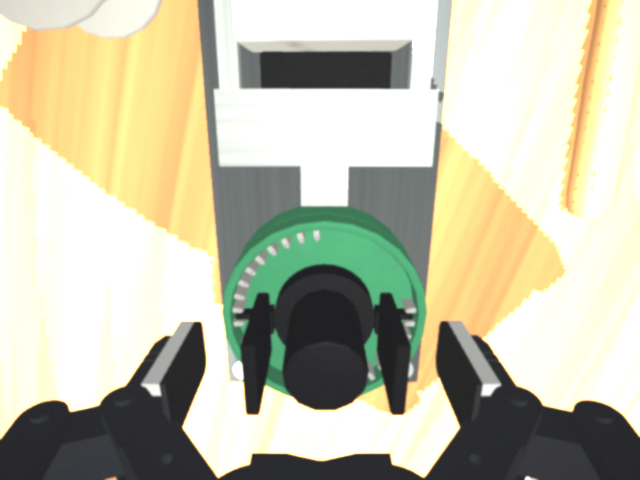

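Fingers straddle the knob; finger tips at columns 205/437 (middle 321), tabs' outer top corners at (247,412)/(406,412), hub top centre about (325,376): knob slightly to the right.

```bash
python3 -c "
from h import *
import pickle
c,s=pickle.load(open('w2.pkl','rb'))
R=np.array(s['tool_rot']);T=s['eef_pos']
g=lambda u,v,z:(R.T@(at(c,(u,v),z,s)-T))*1000
print('hub',g(325,376,.079),g(285,376,.079),g(366,376,.079))
print('tabs',g(247,412,.081),g(406,412,.081),g(270,293,.081),g(378,293,.081))
print('housing',g(325,310,.041),g(224,310,.041),g(426,310,.041))
"
```

```text
hub [ -1.30823027   0.63393034 -30.67796254] [ -1.32935113 -12.50784406 -30.70534308] [ -1.32841367  14.10816925 -30.64982286]
tabs [-14.47724715 -25.51328994 -32.71159632] [-14.48712553  27.88432154 -32.60019182] [ 29.98399171 -15.87838482 -32.76211722] [ 29.99367671  16.27124137 -32.69506765]
housing [2.231965   0.91648787 7.31713446] [  2.14481776 -40.81307144   7.23022393] [ 2.16441374 42.67213745  7.40434514]
```

>>> send_rows(moves=[{"slide": [0,0.006,0.02],"turn": [0,0,0],"jaw": 0.85},{"slide": [0,0.006,0.02],"turn": [0,0,0],"jaw": 0.75},{"slide": [0,0.006,0.02],"turn": [0,0,0],"jaw": 0.7},{"slide": [0,0.006,0.02],"turn": [0,0,0],"jaw": 0.66},{"slide": [0,0.006,0.02],"turn": [0,0,0],"jaw": 0.63},{"slide": [0,0.006,0.02],"turn": [0,0,0],"jaw": 0.61},{"slide": [0,0.006,0.02],"turn": [0,0,0],"jaw": 0.59},{"slide": [0,0.006,0.02],"turn": [0,0,0],"jaw": 0.59}], newtons=20)

```text
time_s: 4.45
eef_pos: [0.5548, -0.1798, 0.0434]
tool_rot: [[-0.274, 0.962, 0.0], [0.962, 0.274, -0.0], [-0.0, 0.0, -1.0]]
force: [-0.2, -0.3, 6.4]
width: 0.0506
gripper_force: 4.3
```

```bash
cat > st.py <<'E'
from h import *
s=read_state();R=np.array(s['tool_rot'])
print(s['time_s'],'F',np.round(R.T@s['force'],2),'T',np.round(R.T@s['wrist_torque'],3),'p',np.round(s['eef_pos'],4),'yaw',round(np.degrees(np.arctan2(R[1,1],R[0,1])),2),'w',round(s['width']*1000,2),'g',s['gripper_force'])
E
python3 st.py
```

```text
4.45 F [-0.25 -0.25 -6.37] T [-0.135 -0.099  0.008] p [ 0.5548 -0.1798  0.0434] yaw 15.91 w 50.59 g 4.348589479923248
```

>>> send_rows(moves=[{"slide": [0,0,-0.02],"turn": [0,0,0],"jaw": 0.58},{"slide": [0,0,-0.02],"turn": [0,0,0],"jaw": 0.57}])

```text
time_s: 4.65
eef_pos: [0.5543, -0.1795, 0.0458]
tool_rot: [[-0.274, 0.962, -0.001], [0.962, 0.274, 0.001], [0.001, -0.001, -1.0]]
force: [0.2, 0.7, -1.1]
width: 0.0488
gripper_force: 4.5
```

```bash
python3 st.py
```

```text
4.65 F [0.64 0.36 1.06] T [-0.148  0.077  0.056] p [ 0.5543 -0.1795  0.0458] yaw 15.91 w 48.77 g 4.518450200557709
```

>>> send_rows(moves=[{"slide": [0,0,0],"turn": [0,0,0],"jaw": 0.55},{"slide": [0,0,0],"turn": [0,0,0],"jaw": 0.53},{"slide": [0,0,0],"turn": [0,0,0],"jaw": 0.53}])

```text
time_s: 4.95
eef_pos: [0.5554, -0.1793, 0.0463]
tool_rot: [[-0.274, 0.962, 0.001], [0.962, 0.274, -0.0], [-0.0, 0.001, -1.0]]
force: [5.3, 4.8, 1.9]
width: 0.0453
gripper_force: 7.4
```

```bash
python3 st.py
```

```text
4.95 F [ 3.18  6.44 -1.92] T [-0.776  0.434 -0.014] p [ 0.5554 -0.1793  0.0463] yaw 15.92 w 45.32 g 7.446279600262642
```

>>> send_rows(moves=[{"slide": [0.002,0.006,0],"turn": [0,0,0],"jaw": 0.53},{"slide": [0.002,0.006,0],"turn": [0,0,0],"jaw": 0.53}])

```text
time_s: 5.15
eef_pos: [0.5556, -0.1792, 0.0462]
tool_rot: [[-0.274, 0.962, 0.0], [0.962, 0.274, -0.0], [-0.0, 0.0, -1.0]]
force: [0.4, -0.1, 4.6]
width: 0.0452
gripper_force: 4.9
```

```bash
python3 st.py
```

```text
5.15 F [-0.22  0.32 -4.62] T [ 0.031 -0.038  0.05 ] p [ 0.5556 -0.1792  0.0462] yaw 15.92 w 45.18 g 4.859350472688675
```

>>> send_rows(moves=[{"slide": [0,0,0],"turn": [0,0,0.05],"jaw": 0.53},{"slide": [0,0,0],"turn": [0,0,0.1],"jaw": 0.53},{"slide": [0,0,0],"turn": [0,0,0.15],"jaw": 0.53},{"slide": [0,0,0],"turn": [0,0,0.2],"jaw": 0.53},{"slide": [0,0,0],"turn": [0,0,0.2],"jaw": 0.53},{"slide": [0,0,0],"turn": [0,0,0.2],"jaw": 0.53}])

```text
time_s: 5.75
eef_pos: [0.5558, -0.1791, 0.0462]
tool_rot: [[-0.121, 0.993, 0.001], [0.993, 0.121, -0.0], [-0.0, 0.001, -1.0]]
force: [3.2, 2.9, 4.2]
width: 0.0451
gripper_force: 6.6
```

```bash
python3 st.py
```

```text
5.75 F [ 2.47  3.53 -4.16] T [-0.517  0.322  0.002] p [ 0.5558 -0.1791  0.0462] yaw 6.97 w 45.06 g 6.614699363708496
```

>>> send_rows(moves=[{"slide": [0,0.004,0],"turn": [0,0,0.05],"jaw": 0.53},{"slide": [0,0.004,0],"turn": [0,0,0.1],"jaw": 0.53},{"slide": [0,0.004,0],"turn": [0,0,0.1],"jaw": 0.53},{"slide": [0,0.004,0],"turn": [0,0,0.1],"jaw": 0.53}])

```text
time_s: 6.15
eef_pos: [0.5561, -0.179, 0.0462]
tool_rot: [[-0.044, 0.999, 0.0], [0.999, 0.044, 0.0], [0.0, 0.0, -1.0]]
force: [2.2, 2.4, 5.6]
width: 0.0456
gripper_force: 5.5
```

```bash
python3 st.py
```

```text
6.15 F [ 2.26  2.29 -5.57] T [-0.281  0.212 -0.018] p [ 0.5561 -0.179   0.0462] yaw 2.5 w 45.64 g 5.5440133810043335
```

>>> send_rows(moves=[{"slide": [0,0.002,0],"turn": [0,0,0.05],"jaw": 0.53},{"slide": [0,0.002,0],"turn": [0,0,0.1],"jaw": 0.53},{"slide": [0,0.002,0],"turn": [0,0,0.1],"jaw": 0.53},{"slide": [0,0.002,0],"turn": [0,0,0.1],"jaw": 0.53}])

```text
time_s: 6.55
eef_pos: [0.5563, -0.179, 0.0461]
tool_rot: [[0.035, 0.999, -0.0], [0.999, -0.035, 0.0], [0.0, -0.0, -1.0]]
force: [1.2, 2.3, 5.6]
width: 0.0455
gripper_force: 5.3
```

```bash
python3 st.py
```

```text
6.55 F [ 2.31  1.12 -5.64] T [-0.173  0.211 -0.042] p [ 0.5563 -0.179   0.0461] yaw -2.0 w 45.54 g 5.339702591300011
```

>>> send_rows(moves=[{"slide": [0.002,0.002,0],"turn": [0,0,0.05],"jaw": 0.53},{"slide": [0.002,0.002,0],"turn": [0,0,0.1],"jaw": 0.53},{"slide": [0.002,0.002,0],"turn": [0,0,0.1],"jaw": 0.53},{"slide": [0.002,0.002,0],"turn": [0,0,0.1],"jaw": 0.53}])

```text
time_s: 6.95
eef_pos: [0.5566, -0.1789, 0.0461]
tool_rot: [[0.113, 0.994, -0.0], [0.994, -0.113, -0.0], [-0.0, -0.0, -1.0]]
force: [-0.5, 0.1, 5.9]
width: 0.0455
gripper_force: 4.9
```

```bash
python3 st.py
```

```text
6.95 F [ 0.06 -0.49 -5.92] T [-0.068 -0.034  0.016] p [ 0.5566 -0.1789  0.0461] yaw -6.47 w 45.51 g 4.887091442942619
```

>>> send_rows(moves=[{"slide": [0.002,0.002,0],"turn": [0,0,0.05],"jaw": 0.53},{"slide": [0.002,0.002,0],"turn": [0,0,0.1],"jaw": 0.53},{"slide": [0.002,0.002,0],"turn": [0,0,0.1],"jaw": 0.53},{"slide": [0.002,0.002,0],"turn": [0,0,0.1],"jaw": 0.53}])

```text
time_s: 7.35
eef_pos: [0.557, -0.1787, 0.0461]
tool_rot: [[0.19, 0.982, 0.0], [0.982, -0.19, -0.0], [-0.0, 0.0, -1.0]]
force: [0.0, -3.1, 5.3]
width: 0.0453
gripper_force: 4.9
```

```bash
python3 st.py
```

```text
7.35 F [-3.07  0.6  -5.3 ] T [-0.01  -0.422 -0.032] p [ 0.557  -0.1787  0.0461] yaw -10.97 w 45.28 g 4.870786294341087
```

>>> send_rows(moves=[{"slide": [-0.003,0,0],"turn": [0,0,0.05],"jaw": 0.53},{"slide": [-0.003,0,0],"turn": [0,0,0.1],"jaw": 0.53},{"slide": [-0.003,0,0],"turn": [0,0,0.1],"jaw": 0.53},{"slide": [-0.003,0,0],"turn": [0,0,0.1],"jaw": 0.53}])

```text
time_s: 7.75
eef_pos: [0.5571, -0.1788, 0.0461]
tool_rot: [[0.267, 0.964, 0.0], [0.964, -0.267, 0.0], [0.0, 0.0, -1.0]]
force: [1.7, 0.9, 4.9]
width: 0.0451
gripper_force: 5.4
```

```bash
python3 st.py
```

```text
7.75 F [ 1.37  1.38 -4.93] T [-0.158  0.172  0.014] p [ 0.5571 -0.1788  0.0461] yaw -15.47 w 45.14 g 5.363205447793007
```

>>> send_rows(moves=[{"slide": [0,0,0],"turn": [0,0,0.05],"jaw": 0.53},{"slide": [0,0,0],"turn": [0,0,0.1],"jaw": 0.53},{"slide": [0,0,0],"turn": [0,0,0.1],"jaw": 0.53},{"slide": [0,0,0],"turn": [0,0,0.1],"jaw": 0.53}])

```text
time_s: 8.15
eef_pos: [0.5572, -0.1788, 0.0461]
tool_rot: [[0.342, 0.94, 0.001], [0.94, -0.342, 0.0], [0.0, 0.001, -1.0]]
force: [3.7, -0.1, 4.1]
width: 0.0449
gripper_force: 6.2
```

```bash
python3 st.py; python3 -c "
from h import *
c=read_camera('wrist');cv2.imwrite('pics/w3.png',cv2.convertScaleAbs(c['image'],alpha=1.2,beta=10))"
```

```text
8.15 F [ 1.14  3.5  -4.06] T [-0.471  0.393 -0.041] p [ 0.5572 -0.1788  0.0461] yaw -19.98 w 44.93 g 6.19758702814579
```

View pics/w3.png

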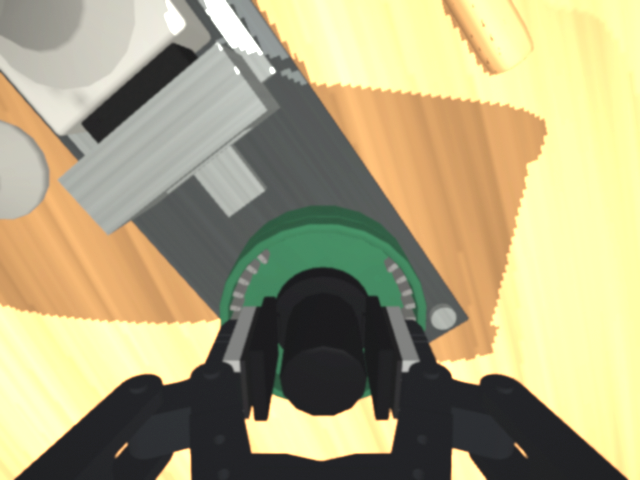

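The wrist view shows the pinched knob turning with the jaw pushed out (jaw about (170,135)) and the pad against the blank. Continuing.

>>> send_rows(moves=[{"slide": [0,0.004,0],"turn": [0,0,0.05],"jaw": 0.53},{"slide": [0,0.004,0],"turn": [0,0,0.1],"jaw": 0.53},{"slide": [0,0.004,0],"turn": [0,0,0.1],"jaw": 0.53},{"slide": [0,0.004,0],"turn": [0,0,0.1],"jaw": 0.53}])

```text
time_s: 8.6
eef_pos: [0.5575, -0.179, 0.046]
tool_rot: [[0.415, 0.91, -0.0], [0.91, -0.415, 0.0], [0.0, -0.0, -1.0]]
force: [1.9, 2.5, 4.6]
width: 0.045
gripper_force: 5.3
```

```bash
python3 st.py
```

```text
8.6 F [ 3.06  0.69 -4.57] T [-0.249  0.408 -0.005] p [ 0.5575 -0.179   0.046 ] yaw -24.49 w 44.97 g 5.320780277252197
```

>>> send_rows(moves=[{"slide": [0,0.002,0],"turn": [0,0,0.05],"jaw": 0.53},{"slide": [0,0.002,0],"turn": [0,0,0.1],"jaw": 0.53},{"slide": [0,0.002,0],"turn": [0,0,0.1],"jaw": 0.53},{"slide": [0,0.002,0],"turn": [0,0,0.1],"jaw": 0.53}])

```text
time_s: 9.0
eef_pos: [0.5577, -0.1791, 0.046]
tool_rot: [[0.485, 0.875, -0.0], [0.875, -0.485, 0.0], [0.0, -0.0, -1.0]]
force: [0.6, 1.5, 5.2]
width: 0.0454
gripper_force: 4.9
```

```bash
python3 st.py
```

```text
9.0 F [ 1.6  -0.2  -5.15] T [-0.087  0.366  0.073] p [ 0.5577 -0.1791  0.046 ] yaw -28.99 w 45.42 g 4.926956444978714
```

>>> send_rows(moves=[{"slide": [0.003,0.001,0],"turn": [0,0,0.05],"jaw": 0.53},{"slide": [0.003,0.001,0],"turn": [0,0,0.1],"jaw": 0.53},{"slide": [0.003,0.001,0],"turn": [0,0,0.1],"jaw": 0.53},{"slide": [0.003,0.001,0],"turn": [0,0,0.1],"jaw": 0.53}])

```text
time_s: 9.4
eef_pos: [0.558, -0.1791, 0.046]
tool_rot: [[0.552, 0.834, -0.0], [0.834, -0.552, 0.0], [-0.0, -0.0, -1.0]]
force: [-1.0, -1.8, 3.5]
width: 0.0456
gripper_force: 5.1
```

```bash
python3 st.py
```

```text
9.4 F [-2.04  0.14 -3.46] T [-0.173 -0.272 -0.054] p [ 0.558  -0.1791  0.046 ] yaw -33.48 w 45.61 g 5.081384852528572
```

>>> send_rows(moves=[{"slide": [0,0.002,0],"turn": [0,0,0.05],"jaw": 0.53},{"slide": [0,0.002,0],"turn": [0,0,0.1],"jaw": 0.53},{"slide": [0,0.002,0],"turn": [0,0,0.1],"jaw": 0.53},{"slide": [0,0.002,0],"turn": [0,0,0.1],"jaw": 0.53}])

```text
time_s: 9.8
eef_pos: [0.5582, -0.1791, 0.0459]
tool_rot: [[0.615, 0.788, -0.0], [0.788, -0.615, 0.0], [-0.0, -0.0, -1.0]]
force: [-0.4, -1.7, 3.4]
width: 0.0455
gripper_force: 5.0
```

```bash
python3 st.py
```

```text
9.8 F [-1.59  0.78 -3.41] T [-0.135 -0.35  -0.094] p [ 0.5582 -0.1791  0.0459] yaw -37.98 w 45.47 g 4.969117194414139
```

```bash
cat > avg.py <<'E'
from h import *
L=[]
for i in range(10):
    s=read_state();R=np.array(s['tool_rot']);L.append(np.r_[R.T@s['force'],R.T@s['wrist_torque'],s['width']*1e3,s['gripper_force']]);read_camera('wrist')
L=np.array(L);print('avg',L.mean(0).round(3),'\nstd',L.std(0).round(3),'turned',round(15.92-np.degrees(np.arctan2(R[1,1],R[0,1])),2))
E
python3 avg.py; python3 st.py
```

```text
avg [-3.085  0.37  -3.165 -0.113 -0.513 -0.119 45.392  4.924] 
std [0.732 0.531 0.629 0.025 0.106 0.033 0.285 0.03 ] turned 53.99
10.3 F [-4.36 -0.1  -3.42] T [-0.172 -0.659 -0.125] p [ 0.5583 -0.1791  0.046 ] yaw -38.08 w 44.97 g 4.863875135779381
```

>>> send_rows(moves=[{"slide": [0,0.001,0],"turn": [0,0,0.045],"jaw": 0.53},{"slide": [0,0.001,0],"turn": [0,0,0.09],"jaw": 0.53},{"slide": [0,0.001,0],"turn": [0,0,0.09],"jaw": 0.53}])

```text
time_s: 10.6
eef_pos: [0.5587, -0.179, 0.046]
tool_rot: [[0.671, 0.741, 0.0], [0.741, -0.671, 0.0], [0.0, 0.0, -1.0]]
force: [-1.0, -0.8, 1.1]
width: 0.0455
gripper_force: 5.4
```

```bash
python3 avg.py; python3 st.py
```

```text
avg [ 0.415  1.314 -0.917 -0.288  0.064 -0.129 45.357  5.584] 
std [0.788 0.634 0.384 0.038 0.113 0.035 0.132 0.092] turned 58.04
11.1 F [2.24 2.22 0.03] T [-0.252  0.274 -0.164] p [ 0.5587 -0.179   0.046 ] yaw -42.12 w 45.48 g 5.75108103454113
```

>>> send_rows(moves=[{"slide": [0,0.002,0],"turn": [0,0,0.045],"jaw": 0.53},{"slide": [0,0.002,0],"turn": [0,0,0.09],"jaw": 0.53},{"slide": [0,0.002,0],"turn": [0,0,0.09],"jaw": 0.53}])

```text
time_s: 11.4
eef_pos: [0.5588, -0.1793, 0.046]
tool_rot: [[0.722, 0.692, 0.0], [0.692, -0.722, 0.0], [0.0, 0.0, -1.0]]
force: [2.7, 0.7, -0.2]
width: 0.0451
gripper_force: 5.8
```

```bash
python3 avg.py; python3 st.py; python3 -c "
from h import *
import pickle
s=read_state();c=read_camera('wrist');pickle.dump((c,s),open('w4.pkl','wb'));cv2.imwrite('pics/w4.png',c['image'])
c=read_camera('scene');pickle.dump((c,s),open('s4.pkl','wb'));cv2.imwrite('pics/s4.png',cv2.resize(c['image'][205:275,235:375],None,fx=5,fy=5,interpolation=cv2.INTER_CUBIC))"
```

```text
avg [ 2.916  1.997  0.426 -0.284  0.438 -0.177 45.402  5.809] 
std [0.694 0.495 0.532 0.021 0.058 0.036 0.222 0.031] turned 62.09
11.9 F [2.59 1.62 1.43] T [-0.306  0.581 -0.264] p [ 0.5588 -0.1793  0.046 ] yaw -46.18 w 45.43 g 5.8685192177563295
```

View pics/w4.png

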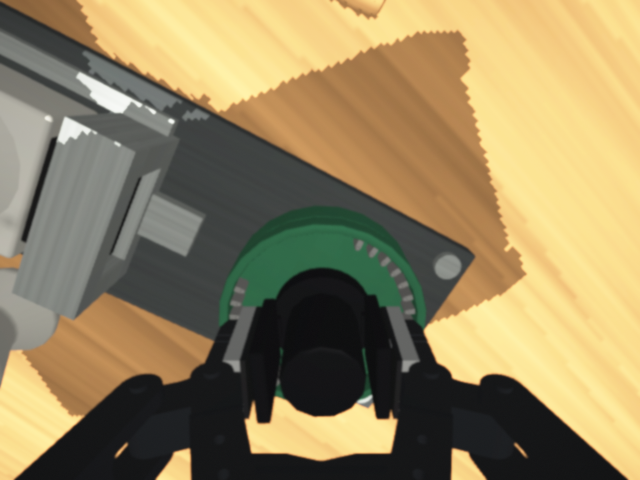

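The jaw now presses the pad onto the blank (pad strip at about (38,185) has narrowed). Torque suggests contact at about 54°, so the 70° notch is right.

>>> send_rows(moves=[{"slide": [0.003,0.003,0],"turn": [0,0,0.04],"jaw": 0.53},{"slide": [0.003,0.003,0],"turn": [0,0,0.08],"jaw": 0.53},{"slide": [0.003,0.003,0],"turn": [0,0,0.12],"jaw": 0.53},{"slide": [0.003,0.003,0],"turn": [0,0,0.12],"jaw": 0.53}])

```text
time_s: 12.4
eef_pos: [0.5594, -0.1794, 0.046]
tool_rot: [[0.784, 0.621, 0.0], [0.621, -0.784, 0.0], [0.0, 0.0, -1.0]]
force: [4.1, 0.3, -1.7]
width: 0.0453
gripper_force: 6.1
```

```bash
python3 avg.py; python3 st.py
```

```text
avg [ 2.584  2.454  1.234 -0.36   0.398 -0.249 45.352  6.22 ] 
std [0.358 0.452 0.53  0.037 0.029 0.029 0.193 0.066] turned 67.49
12.9 F [2.98 3.07 0.77] T [-0.376  0.346 -0.274] p [ 0.5594 -0.1794  0.046 ] yaw -51.58 w 45.24 g 6.344556594849564
```

>>> send_rows(moves=[{"slide": [0.003,0.003,0],"turn": [0,0,0.04],"jaw": 0.53},{"slide": [0.003,0.003,0],"turn": [0,0,0.08],"jaw": 0.53},{"slide": [0.003,0.003,0],"turn": [0,0,0.115],"jaw": 0.53},{"slide": [0.003,0.003,0],"turn": [0,0,0.115],"jaw": 0.53}])

```text
time_s: 13.3
eef_pos: [0.5599, -0.1795, 0.046]
tool_rot: [[0.837, 0.548, -0.0], [0.548, -0.837, 0.0], [-0.0, -0.0, -1.0]]
force: [1.8, -1.3, -0.8]
width: 0.045
gripper_force: 7.1
```

```bash
python3 avg.py; python3 st.py
```

```text
avg [ 0.431  2.785  0.645 -0.424  0.08  -0.284 45.418  7.225] 
std [0.505 0.416 0.443 0.045 0.059 0.025 0.178 0.07 ] turned 72.67
13.8 F [-0.65  3.3   0.47] T [-0.473 -0.025 -0.31 ] p [ 0.56   -0.1795  0.046 ] yaw -56.75 w 45.47 g 7.327864319086075
```

```bash
python3 -c "
from h import *
import pickle
s=read_state();c=read_camera('wrist');pickle.dump((c,s),open('w5.pkl','wb'))
im=cv2.resize(c['image'][270:430,215:435],None,fx=3.6,fy=3.6,interpolation=cv2.INTER_CUBIC);cv2.imwrite('pics/w5.png',cv2.convertScaleAbs(im,alpha=3.5,beta=10))"
```

```text
(no output)
```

View pics/w5.png

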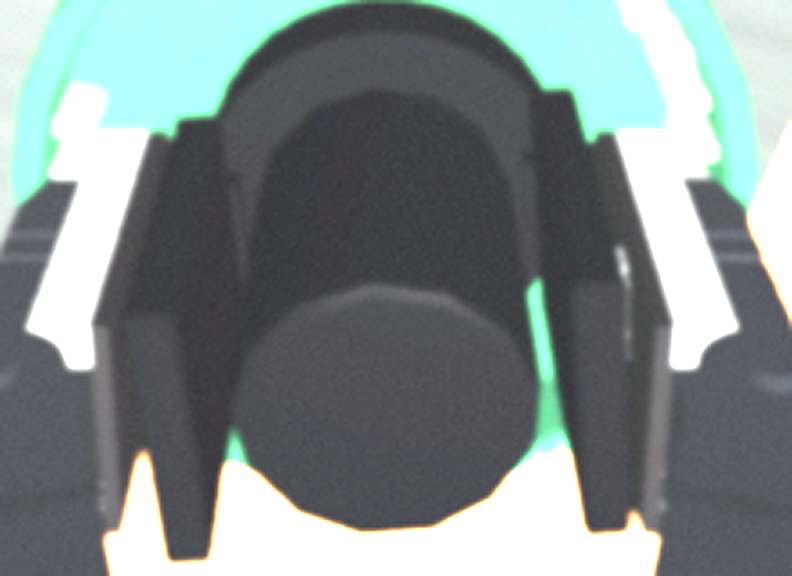

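The enlarged view shows the tab top faces: left from (130,315)/(180,315) to (170,557)/(208,557), right from (578,285)/(622,285) to (590,528)/(632,528) — the knob lags the fingers a bit.

```bash
python3 -c "
from h import *
import pickle
c,s=pickle.load(open('w5.pkl','rb'))
R=np.array(s['tool_rot']);T=s['eef_pos']
g=lambda u,v:(R.T@(at(c,((u+.5)/3.6-.5+215,(v+.5)/3.6-.5+270),.081,s)-T))[:2]*1000
P={k:g(*k) for k in ((130,315),(180,315),(170,557),(208,557),(578,285),(622,285),(590,528),(632,528))}
for k,v in P.items(): print(k,v.round(1))
a=lambda p,q:np.degrees(np.arctan2(*(P[q]-P[p])[::-1]))+180
for p,q in (((130,315),(170,557)),((180,315),(208,557)),((578,285),(590,528)),((622,285),(632,528))):print((a(p,q)+180)%360-180)
L=(P[130,315]+P[208,557]+P[180,315]+P[170,557])/4;Q=(P[578,285]+P[632,528]+P[622,285]+P[590,528])/4
print(L,Q,(L+Q)/2,np.degrees(np.arctan2(-(Q-L)[0],(Q-L)[1])))
"
```

```text
(130, 315) [  7.9 -22.3]
(180, 315) [  7.9 -17.9]
(170, 557) [-18.7 -20.1]
(208, 557) [-18.7 -16.6]
(578, 285) [11.  16.2]
(622, 285) [10.9 20. ]
(590, 528) [-15.3  18.6]
(632, 528) [-15.3  22.5]
-4.538412254975469
-2.831715851052536
-5.114595221954005
-5.318946672255265
[ -5.4144456  -19.24038802] [-2.17829312 19.32502685] [-3.79636936  0.04231941] -4.796642424290202
```

The knob lags the tool by about 4.8° (knob ≈ 68°, 14 N), so I tighten the pinch slightly to take up the lag.

>>> send_rows(moves=[{"slide": [0,0.003,0],"turn": [0,0,0],"jaw": 0.525},{"slide": [0,0.003,0],"turn": [0,0,0.0],"jaw": 0.52},{"slide": [0,0.003,0],"turn": [0,0,0.0],"jaw": 0.515},{"slide": [0,0.003,0],"turn": [0,0,0.0],"jaw": 0.515}])

```text
time_s: 14.25
eef_pos: [0.56, -0.1796, 0.0461]
tool_rot: [[0.836, 0.548, -0.0], [0.548, -0.836, 0.0], [-0.0, -0.001, -1.0]]
force: [-1.5, 1.4, 4.3]
width: 0.0447
gripper_force: 20.3
```

```bash
python3 avg.py; python3 st.py
```

```text
avg [-0.924 -2.796 -4.823  0.429 -0.126 -0.322 44.751 20.279] 
std [0.675 0.522 0.822 0.104 0.024 0.031 0.231 0.008] turned 72.68
14.75 F [-1.76 -3.71 -5.08] T [ 0.486 -0.117 -0.289] p [ 0.5601 -0.1796  0.0461] yaw -56.76 w 44.74 g 20.286165405996144
```

>>> send_rows(moves=[{"slide": [0,-0.002,0],"turn": [0,0,0.02],"jaw": 0.515},{"slide": [0,-0.002,0],"turn": [0,0,0.04],"jaw": 0.515},{"slide": [0,-0.002,0],"turn": [0,0,0.04],"jaw": 0.515}])

```text
time_s: 15.05
eef_pos: [0.5601, -0.1797, 0.0461]
tool_rot: [[0.854, 0.521, 0.0], [0.521, -0.854, -0.0], [0.0, 0.0, -1.0]]
force: [-1.1, 0.2, 4.9]
width: 0.0446
gripper_force: 20.2
```

```bash
python3 avg.py; python3 st.py; python3 -c "
from h import *
import pickle
s=read_state();c=read_camera('wrist');pickle.dump((c,s),open('w6.pkl','wb'))
im=cv2.resize(c['image'][270:430,215:435],None,fx=3.6,fy=3.6,interpolation=cv2.INTER_CUBIC);cv2.imwrite('pics/w6.png',cv2.convertScaleAbs(im,alpha=3.5,beta=10))"
```

```text
avg [-1.74  -0.6   -5.087  0.123 -0.326 -0.287 44.67  20.201] 
std [0.527 0.53  0.313 0.042 0.037 0.04  0.104 0.017] turned 74.48
15.55 F [-1.46  0.15 -5.02] T [ 0.068 -0.355 -0.292] p [ 0.5601 -0.1796  0.0461] yaw -58.56 w 44.97 g 20.215621395036578
```

View pics/w6.png

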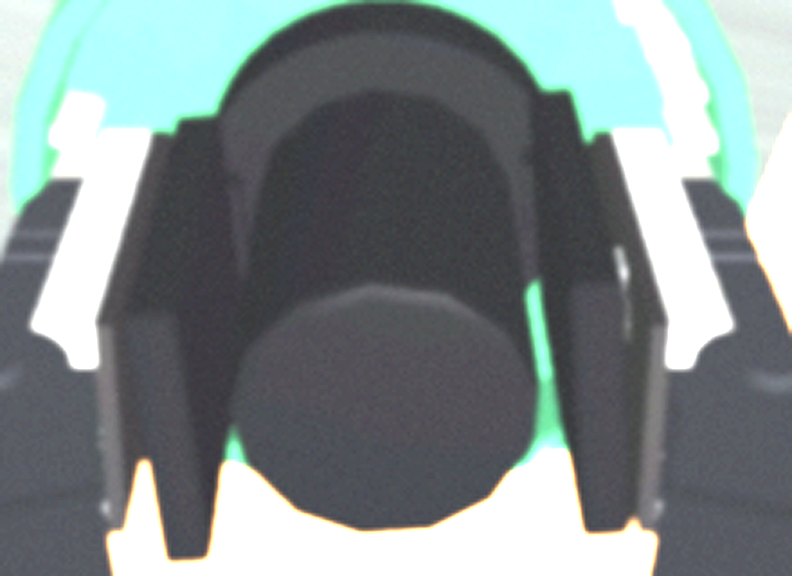

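Tab ends still sit 27 rows apart (557 vs 530): lag ≈ 4.5°, knob ≈ 70°, so I go on about 2.5°.

>>> send_rows(moves=[{"slide": [0,0,0],"turn": [0,0,0.03],"jaw": 0.515},{"slide": [0,0,0],"turn": [0,0,0.06],"jaw": 0.515},{"slide": [0,0,0],"turn": [0,0,0.06],"jaw": 0.515}])

```text
time_s: 15.9
eef_pos: [0.5602, -0.1798, 0.0461]
tool_rot: [[0.877, 0.48, 0.0], [0.48, -0.877, -0.0], [0.0, 0.0, -1.0]]
force: [-1.3, -2.4, 4.8]
width: 0.0447
gripper_force: 20.4
```

```bash
python3 avg.py; python3 st.py
```

```text
avg [-2.602  2.499 -4.559 -0.324 -0.483 -0.359 44.696 20.516] 
std [0.379 0.848 0.373 0.101 0.034 0.032 0.18  0.044] turned 77.18
16.4 F [-3.55  3.59 -4.19] T [-0.532 -0.545 -0.292] p [ 0.5602 -0.1797  0.0461] yaw -61.26 w 45.06 g 20.585620254278183
```

>>> send_rows(moves=[{"slide": [0,0,0],"turn": [0,0,0],"jaw": 1},{"slide": [0,0,0],"turn": [0,0,0],"jaw": 1},{"slide": [0,0,0],"turn": [0,0,0],"jaw": 1},{"slide": [0,0,0],"turn": [0,0,0],"jaw": 1},{"slide": [0,0,0],"turn": [0,0,0],"jaw": 1},{"slide": [0,0,-0.5],"turn": [0,0,0],"jaw": 1},{"slide": [0,0,-0.8],"turn": [0,0,0],"jaw": 1},{"slide": [0,0,-0.8],"turn": [0,0,0],"jaw": 1}])

```text
time_s: 17.2
eef_pos: [0.5612, -0.1799, 0.1703]
tool_rot: [[0.877, 0.481, 0.005], [0.481, -0.877, -0.002], [0.003, 0.004, -1.0]]
force: [0.4, -0.4, -0.4]
width: 0.0853
gripper_force: 0.0
```

```bash
python3 st.py; python3 -c "
from h import *
import pickle
s=read_state();c=read_camera('wrist');pickle.dump((c,s),open('w7.pkl','wb'))
im=cv2.resize(c['image'][90:330,150:430],None,fx=2.5,fy=2.5,interpolation=cv2.INTER_CUBIC);cv2.imwrite('pics/w7.png',cv2.convertScaleAbs(im,alpha=2.2,beta=10))"
```

```text
17.2 F [0.12 0.57 0.43] T [-0.07   0.04   0.017] p [ 0.5612 -0.1799  0.1703] yaw -61.26 w 85.28 g 0.0
```

View pics/w7.png

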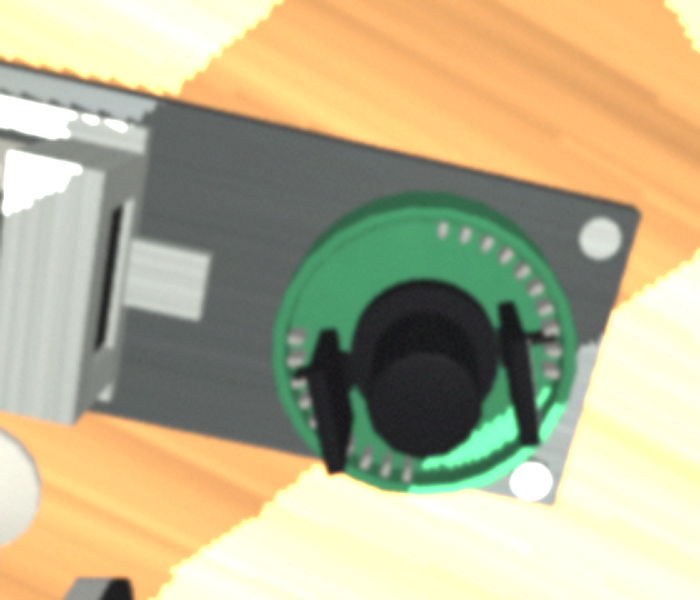

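The jaw has advanced and the knob is let go; tab near corners at about (330,472) and (538,442), with pins in the notch ring. Checking span and angle.

```bash
python3 -c "
from h import *
import pickle
c,s=pickle.load(open('w7.pkl','rb'))
f=lambda u,v:at(c,((u+.5)/2.5-.5+150,(v+.5)/2.5-.5+90),.081,s)
a,b=f(330,472),f(538,442);d=b-a
print('span mm',np.linalg.norm(d)*1e3,'yaw',np.degrees(np.arctan2(d[1],d[0])),'turned',15.92-np.degrees(np.arctan2(d[1],d[0])))
"
```

```text
span mm 51.91342042654378 yaw -52.41177731420787 turned 68.33177731420787
```

```bash
python3 -c "
from cell import env
print(env.hand_in())"
```

```text
the job is handed in; nothing more can be done
None
```

The job is handed in. The blank is clamped at about 14 N by my torque estimate, and the last picture shows the knob locked at about 68° (the 70° notch) with both tabs sprung out and the gripper clear. The hand-in returned no verdict.

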